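# Switch on the microscope lamp under its red guard

### The job

Switch on the microscope lamp: with a fingertip under its lip, gently lift the hinged red guard on the lamp's switch box until it stands open, push the toggle beneath it all the way over towards the hinge, then nudge the guard back from behind so that it drops shut over the toggle. Nothing is to be gripped or carried, and leave alone the switch box with the yellow guard, the tube rack, the oil bottle and the slide box.

Things in the scene. Friction and masses are not known exactly. Their poses are not given: they have to be found in the camera images.
- red_box: Lamp's switch box, with the red guard: white metal, 170 (x) x 120 (y), flat top at z 110, fixed to the bench. Origin: centre of underside; x points level from the guard's lip to its hinge (away from the robot within 25 deg), z up. All mm offsets below are in this frame. An identical box has a yellow guard; which is left or right varies.
- red_guard (a joint): Angle of the red guard (80 wide): 0 shut, grows as its lip swings up and towards the hinge; stop at 1.65, just past upright. About 60 g, no spring, no catch: let go below about 1.2 it falls shut, beyond that it tips over to the stop and stands open until pushed back. An upright finger cannot get under the lip: lean it, about 45 deg, tip towards the box.
- red_hinge (a point): Middle of the red guard's hinge axis (along y), at x 30, z 115 of the box. Shut, the guard rises from here to a level tinted roof, 3 thick, top z 162, from x 30 to -65, then slopes down to x -90, z 123. Opaque cheeks hang from the roof's sides to the panel, 74 clear between them. Open, the whole guard stands beyond x 25, its roof at about x 80.
- red_lip (a point): Middle of the front edge of the red guard's lip. Shut: x -120, z 123 of the box. The lip is flat, opaque, 80 wide, 3 thick (underside z 121.5), from x -90 to -120; it overhangs the box's front face (x -85) by 35 with free air beneath down to the bench. With the guard fully open this edge is its top, at x 50, z 264.
- red_toggle (a joint): Angle of the toggle under the red guard: 0 off (start), leaning 0.45 rad towards the lip; 0.9 on, leaning 0.45 rad towards the hinge. Pivot at x -40, y 0, z 110 of the box. Stiff, not sprung: it stays at whatever angle it is left, so push it right over to its stop. About 1.5 N at the ball moves it.
- red_toggle_tip (a point): Centre of the ball end (11 across) of the toggle, a bare steel bat lever 34 long, 8 thick; off at x -55, z 141 of the box, on at x -25, z 141. Seen through the tinted roof when the guard is shut.
- yellow_box: The other switch box, same build with a yellow guard, to be left alone: 170 x 120 x 110, 162 high over its guard, with a lip out to x -120. Origin and axes as for the red box.
- yellow_guard (a joint): Angle of the yellow guard, 0 shut; to stay shut.
- yellow_toggle (a joint): Angle of the toggle under the yellow guard, 0 off; to stay off.
- tube_rack: Loose blue rack 130 (x) x 70 (y) x 40 high with purple-capped tubes up to 88 high. Origin: centre of its underside. Leave alone.
- oil_bottle: Loose amber immersion-oil bottle, 38 across, 75 high. Origin: centre of its underside. Leave alone.
- slide_box: Loose slide box, white with green lid, 100 (x) x 80 (y) x 35 high. Origin: centre of its underside. Leave alone.
Not all that is in view belongs to the job. Leave any blue or brown look-alike of the red_box alone.

How it is judged:
On the way, in this order (a step that is already met when the one before it is completed fails the run):
1. the red guard stands open (beyond 1.25 rad) with its toggle still off (value of joint red_guard above 1.25 rad and value of joint red_toggle below 0.3 rad), for 0.1 s.
2. the toggle is flipped on under the open red guard (value of joint red_toggle above 0.75 rad and value of joint red_guard above 0.5 rad), for 0.1 s.
At the end, for the whole second after the job is handed in: The red guard is shut (below 0.04 rad) over its toggle, which is fully on (above 0.75 of 0.9 rad); the yellow guard is shut and its toggle off; rack, bottle and slide box stand upright within 20 mm of where they were (value of joint each of red_guard, yellow_guard below 0.04 rad and value of joint red_toggle above 0.75 rad and value of joint yellow_toggle below 0.1 rad and distance of each of tube_rack, oil_bottle, slide_box from where it was at the start of the episode below 0.02 m and angle between each of tube_rack, oil_bottle, slide_box's own z axis and vertical below 0.1 rad); the robot touches nothing.
It fails at once if the yellow guard is lifted or its toggle moved (value of joint yellow_guard above 0.1 rad or value of joint yellow_toggle above 0.3 rad).
It fails at once if the red guard is gripped or forced (over 25 N) (contact force between the fingers and red_guard above 25 N).
It fails at once if the tube rack is pushed over, lifted or carried (distance of tube_rack from where it was at the start of the episode above 0.03 m or angle between tube_rack's own z axis and vertical above 0.3 rad).
It fails at once if the oil bottle is pushed over, lifted or carried (distance of oil_bottle from where it was at the start of the episode above 0.03 m or angle between oil_bottle's own z axis and vertical above 0.3 rad).
It fails at once if the slide box is pushed over, lifted or carried (distance of slide_box from where it was at the start of the episode above 0.03 m or angle between slide_box's own z axis and vertical above 0.3 rad).
It also fails if it takes over 59 s, if anything falls off the work surface, if the arm or the gripper's body presses on something with over 40 N, if the wrist force passes 120 N, or if a joint passes its speed limit or range.

### The arm

A 6-joint arm with a two-finger parallel gripper is mounted at the origin on the work surface. World frame = base frame: x ahead of the robot, y to its left, z up, the work surface at z = 0. Lengths are in m, angles in rad, forces in N, time in s.
With the tool pointing down it reaches from about 0.35 to 0.8 m from the base axis. Payload 7.3 kg.
Tool frame: the origin (TCP) lies on the centre line of the jaws, within the pads' length; the fingertips stand 11 mm ahead of it and the grasp point (between the pads) lies 8 mm behind it; z points along the fingers, y is the line along which they close (so a half turn about z gives the same grasp; the last joint's range is limited). The gripper opens to 85 mm and grips with 20 to 120 N. Pads are 22 mm wide; open, the fingers measure 114 mm over their backs; the gripper's body (76 mm by 85 mm) begins 54 mm behind the grasp point. The pads swing forward as they close: fully open they stand 13 mm farther back than shut.
Start: joints at [-1.451, 0.342, 1.524, -0, 1.275, -0.146], TCP at [0.138, -0.507, 0.242] pointing down, gripper open.
Joint ranges: [-2.53, 2.53], [-0.77, 2.02], [0.04, 2.7], [-1, 4.14], [0.28, 2.66], [-3.11, 3.11]. Speed limits (rad/s): [2.57, 2.57, 3.14, 3.14, 3.14, 3.14].

### API

Orientations are given as a rotation vector (axis times angle).
In Python, from station import get_obs, snapshot, r gives the robot as it stands.
- The arm moves only by the shell command python3 -m crank 'ROWS' [FORCE]. ROWS is a JSON object of lists of equal length, an entry for each row: "offset": the shift along the tool's x, y, z each as a share of 60 cm, from -1 to 1, a list of three; "turn": the turn, a rotation vector about the tool's x, y, z each as a share of 45 degrees, from -1 to 1, a list of three; "fingers": the opening, from 0 (shut) to 1 (fully open). A call has exactly 10 rows; each row is the pose to reach, as a shift and turn from the pose commanded when the call began, along the tool's axes at that moment; what a row does not reach only later rows make up. A row lasts 1/12 s, in which the tool goes at most 41.7 mm and 7.16 degrees, less where a joint would pass 70% of its speed; a pose out of reach is approached as far as the arm can. A call with a number of a shift or a turn outside -1 to 1 is refused whole. A call with a gripper value outside its range is refused whole. The fingers move at their own pace and stop on an object; FORCE is the grip in N (left out, the last holds). Time passes only in rows, so rows that repeat a pose let the fingers close, or fill a call up. It gives the time, the measured TCP pose, the force, the opening and the grip force at its end, in the units of the state.
- get_obs(): the state, without advancing time (a new reading comes with each control period).
- snapshot(name): name is "scene" or "top"; returns a dict with "frame" (400x640x3 uint8, blue, green, red), "fx", "fy", "cx", "cy" (pixels), "R" (3x3) and "t" (3): a world point X has camera coordinates R X + t. Camera axes: x right, y down, z forward; pixel columns grow to the right and rows downward; lengths in m; the calibration is good to about 2 mm. A picture is of the moment at which its call begins. There is no depth.
- r.finish_job(): hands the job in; it is judged then, once.
The state is a dict: "t": time; "joint_positions": joint angles; "qvel": joint speeds; "effort": joint torques, N m; "tool_pos": TCP position; "tcp_rot": TCP orientation; "wrist_force": force on the tool from outside, world axes, zero at the start; "wrist_torque": the same for the moment, N m; "width": finger opening in m; "grip_force": force on a finger pad.
Only numpy, scipy, OpenCV 4.12 (cv2) and the standard library are available. Lean on these libraries where they do the work, as an engineer would, in place of code of your own. Each camera call takes 0.05 s, during which the arm holds its last target. There are 200 camera calls.

## Working session

There is one attempt and no reset: what is moved stays moved. The work goes in short steps, Python scripts to look and compute and a shell command to move; the robot and the scene stay as the last step left them, time stands still between calls to the robot, and variables do not carry over. Pictures are saved under pics/ and viewed, at most 10 in all, crops included, and the job is handed in when it is done.

```bash
ls; mkdir -p pics; python3 - <<'E'
from station import get_obs, snapshot
import cv2
for n in("scene","top"):
    s=snapshot(n); cv2.imwrite(f"pics/{n}0.png",s["frame"]); print(n,s["fx"],s["cx"],s["cy"],s["R"],s["t"])
o=get_obs(); print(o)
E
```

```text
pics
scene 385.6231578046159 316.1927947534975 200.13480624211968 [[ 0.51292946  0.85843004  0.00111498]
 [ 0.53612123 -0.31932843 -0.78141115]
 [-0.67043075  0.40140656 -0.62401553]] [-0.16988414 -0.24329697  1.7247278 ]
top 517.9752835812048 324.8552692088805 203.9686309549461 [[ 0.02119897 -0.99976487  0.00456211]
 [-0.99866391 -0.02139028 -0.04704098]
 [ 0.0471275  -0.0035588  -0.99888254]] [-0.12197184  0.5303571   1.9662428 ]
{'t': 0.1, 'joint_positions': array([-1.45098016e+00,  3.42649935e-01,  1.52490699e+00,  1.66772419e-07,
        1.27541348e+00, -1.45972207e-01]), 'qvel': array([ 0.00104094, -0.00198518, -0.00193241,  0.00170884, -0.00088591,
        0.00020141]), 'effort': array([ 2.59981251e-03, -4.34448123e+01, -2.46491504e+01, -2.92181903e-05,
        4.69067323e-03, -2.34236592e-05]), 'tool_pos': array([ 0.13789634, -0.50621445,  0.24170213]), 'tcp_rot': array([-3.11252635e+00, -4.16088973e-01, -2.85404263e-05]), 'wrist_force': array([ 0.37122845, -0.83621643, -0.89208473]), 'wrist_torque': array([ 0.00508842,  0.00894327, -0.05526925]), 'grip_force': 0.0, 'width': 0.0854734135602169}
```

View pics/scene0.png

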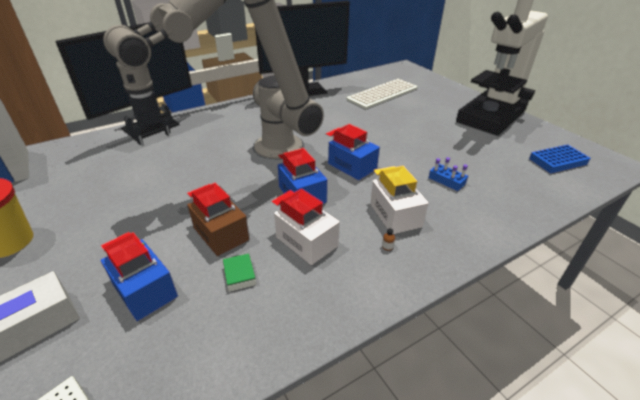

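View pics/top0.png

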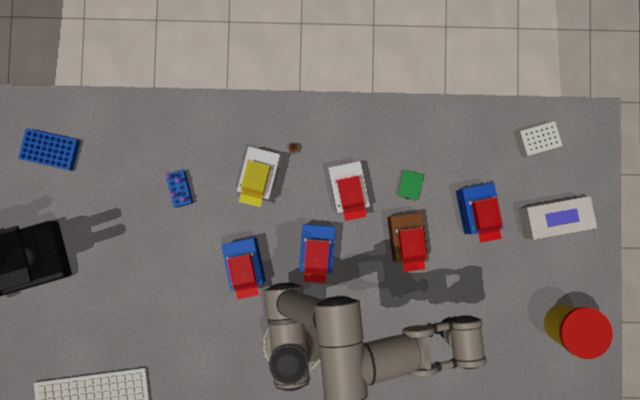

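Red-guarded candidates in the top view are blue (243,267), blue (318,253), brown (409,240), blue (481,211) and white (350,190). Only the one at (350,190) is a white box with a red guard, so it is the one meant. The yellow-guarded white box is at (258,178). I'll confirm this in an enlarged crop.

```bash
python3 - <<'E'
import cv2
f=cv2.imread("pics/top0.png")[135:285,290:440]; cv2.imwrite("pics/crop1.png",cv2.resize(f,(600,600),interpolation=cv2.INTER_CUBIC))
E
```

```text
(no output)
```

View pics/crop1.png

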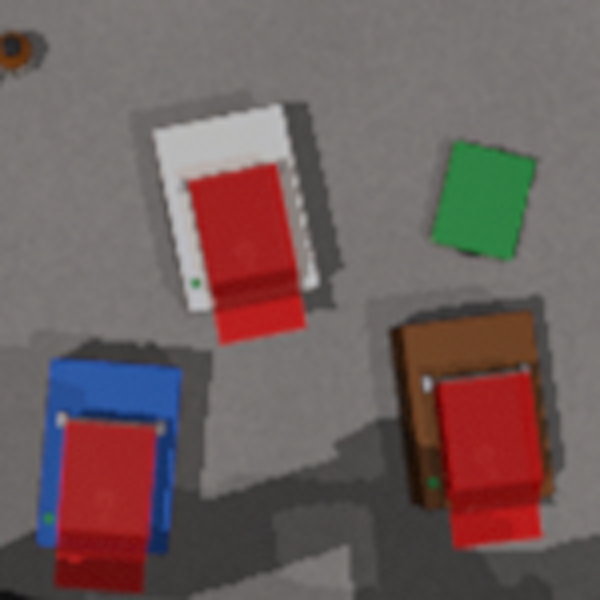

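The crop confirms a white box with a red guard: back corners at about (153,130) and (280,104), lip front edge from (220,343) to (306,326). Next I fit the box poses.

```bash
cat > h.py <<'E'
import numpy as np, cv2
from scipy.optimize import least_squares
from scipy.spatial.transform import Rotation as Ro
TOP=dict(f=517.97528,cx=324.85527,cy=203.96863,R=np.array([[ 0.02119897,-0.99976487,0.00456211],[-0.99866391,-0.02139028,-0.04704098],[0.0471275,-0.0035588,-0.99888254]]),t=np.array([-0.12197184,0.5303571,1.9662428]))
def proj(X,c=TOP):
    p=X@c['R'].T+c['t']; return p[:,:2]/p[:,2:]*c['f']+[c['cx'],c['cy']]
def fit(L,px,x0):
    L=np.array(L)/1000.;px=np.array(px,float)
    def W(q): return np.c_[L[:,:2]@np.array([[np.cos(q[2]),np.sin(q[2])],[-np.sin(q[2]),np.cos(q[2])]])+q[:2],L[:,2]]
    s=least_squares(lambda q:(proj(W(q))-px).ravel(),x0); return s.x,s.fun.round(1)
BOX=(0.662,-0.148,0.2)
E
python3 - <<'E'
from h import *
k=lambda a:np.array(a)/4.+[290,135]
L=[(85,60,110),(85,-60,110),(-85,-60,110),(-85,60,110),(-120,40,123),(-120,-40,123),(30,40,162),(30,-40,162)]
w=k([(153,130),(280,104),(318,287),(187,311),(220,343),(306,326),(188,182),(278,165)])
q,e=fit(L,w,[.7,-.15,0.1]); print(q,np.degrees(q[2]),e)
bl=k([(50,358),(181,368),(167,553),(37,543),(55,587),(142,592),(65,421),(157,426)])
print(fit(L,bl,[.5,0,0.]))
br=k([(395,327),(536,312),(551,497),(418,507),(455,548),(541,540),(440,380),(532,373)])
print(fit(L,br,[.5,-.3,0.]))
L2=[(50,40,35),(50,-40,35),(-50,-40,35),(-50,40,35)]
print(fit(L2,k([(456,140),(536,158),(512,260),(432,240)]),[.7,-.3,0.]))
E
```

```text
[ 0.59184696 -0.19631843  0.2176667 ] 12.47138307320227 [-0.1 -0.1  0.4  0.   0.2 -0.1  0.5  0.4 -0.3  0.7 -0.   0.6 -0.1 -0.7
 -0.5 -0.9]
(array([ 0.36534108, -0.08603966, -0.05177615]), array([-0.1, -0.4,  0.2, -0.4,  0.3,  0.3, -0.4,  0.4, -0.2, -0.1,  0.3,
        0.3,  0.1, -0.2, -0.2,  0.2]))
(array([ 0.41297572, -0.41930734,  0.12468456]), array([ 1.7, -0.8, -0.8, -0.5,  0.7,  0. ,  1. ,  1. , -1.1,  0.1, -0.4,
       -0.2, -0.3,  0.5, -0.8, -0.1]))
(array([ 0.61120809, -0.43520646, -0.21650054]), array([-0.3, -0.4,  0.3,  0.1,  0.3,  0.2, -0.3,  0.2]))
```

```bash
cat >> h.py <<'E'
BOX=np.array([0.592,-0.196,0.2177])
from station import get_obs
def state():
    o=get_obs(); c,s=np.cos(BOX[2]),np.sin(BOX[2]); d=o['tool_pos'][:2]-BOX[:2]
    return o,Ro.from_rotvec(o['tcp_rot']),np.array([c*d[0]+s*d[1],-s*d[0]+c*d[1],o['tool_pos'][2]])*1000
def to(*tgts):
    "targets (x,y,z mm of TCP in box frame, lean deg) -> rows; also says where it is"
    o,R,b=state(); W=Ro.from_euler('z',BOX[2]); Z=R.as_matrix()[:,2]
    L=W.inv()*R; print('t',o['t'].round(2),'box',b.round(1),'toolx',L.as_matrix()[:,0].round(3),'toolz',L.as_matrix()[:,2].round(3),'F',o['wrist_force'].round(1),'q',o['joint_positions'].round(2))
    for x,y,z,lean in tgts:
        off=R.inv().apply(W.apply(np.array([x,y,z])-b))/600
        T=W*Ro.from_euler('x',180,degrees=True)*Ro.from_euler('y',lean,degrees=True)
        tu=np.degrees((R.inv()*T).as_rotvec())/45
        print((x,y,z,lean),'off',off.round(3).tolist(),'turn',tu.round(3).tolist())
E
python3 -c "
from h import *
to((-200,0,330,0),(-200,0,330,45))"
```

```text
Traceback (most recent call last):
  File "h.py", line 20, in to
    L=W.inv()*R; print('t',o['t'].round(2),'box',b.round(1),'toolx',L.as_matrix()[:,0].round(3),'toolz',L.as_matrix()[:,2].round(3),'F',o['wrist_force'].round(1),'q',o['joint_positions'].round(2))
                           ^^^^^^^^^^^^
AttributeError: 'float' object has no attribute 'round'
```

```bash
sed -i "s/o\['t'\].round(2)/round(o['t'],2)/" h.py
python3 -c "
from h import *
to((-200,0,330,0),(-200,0,330,45))"
```

```text
t 0.1 box [-510.4 -204.8  241.7] toolx [0.999 0.048 0.   ] toolz [ 0.     0.001 -1.   ] F [ 0.4 -0.8 -0.9] q [-1.45  0.34  1.52  0.    1.28 -0.15]
(-200, 0, 330, 0) off [0.533, -0.316, -0.147] turn [-0.002, -0.0, 0.061]
(-200, 0, 330, 45) off [0.533, -0.316, -0.147] turn [-0.026, 1.0, 0.057]
```

```bash
python3 -m crank '{"offset":[[0,0,-0.07],[0,0,-0.147],[0.05,-0.03,-0.147],[0.11,-0.065,-0.147],[0.17,-0.1,-0.147],[0.23,-0.136,-0.147],[0.29,-0.17,-0.147],[0.35,-0.207,-0.147],[0.41,-0.243,-0.147],[0.47,-0.28,-0.147]],"turn":[[0,0,0],[0,0,0.06],[0,0,0.06],[0,0,0.06],[0,0,0.06],[0,0,0.06],[0,0,0.06],[0,0,0.06],[0,0,0.06],[0,0,0.06]],"fingers":[0,0,0,0,0,0,0,0,0,0]}'
python3 -c "
from h import *
to((-200,0,330,0),(-200,0,330,45))"
```

```text
t: 0.93
tool_pos: [0.3657, -0.2697, 0.3303]
tcp_rot: [-3.123, -0.342, 0.0]
wrist_force: [0.8, -0.8, 0.2]
width: 0.0002
grip_force: 0.0
t 0.93 box [-236.9  -23.1  330.3] toolx [ 1.     0.001 -0.   ] toolz [-0.  0. -1.] F [ 0.8 -0.8  0.2] q [-0.8   0.15  1.54 -0.    1.45  0.55]
(-200, 0, 330, 0) off [0.062, -0.038, 0.001] turn [-0.0, 0.0, 0.001]
(-200, 0, 330, 45) off [0.062, -0.038, 0.001] turn [-0.001, 1.0, 0.001]
```

```bash
python3 -m crank '{"offset":[[0.02,-0.01,0],[0.04,-0.02,0],[0.06,-0.038,0],[0.06,-0.038,0],[0.06,-0.038,0],[0.06,-0.038,0],[0.06,-0.038,0],[0.06,-0.038,0],[0.06,-0.038,0],[0.06,-0.038,0]],"turn":[[0,0.14,0],[0,0.28,0],[0,0.42,0],[0,0.56,0],[0,0.7,0],[0,0.84,0],[0,1,0],[0,1,0],[0,1,0],[0,1,0]],"fingers":[0,0,0,0,0,0,0,0,0,0]}'
python3 -c "
from h import *
to((-185,0,200,45),(-185,0,95,45))"
```

```text
t: 1.77
tool_pos: [0.395, -0.242, 0.3307]
tcp_rot: [-2.813, -0.308, -1.16]
wrist_force: [0.6, 0.1, 0.4]
width: 0.0001
grip_force: 0.0
t 1.77 box [-202.3   -2.3  330.7] toolx [0.709 0.    0.705] toolz [ 0.705  0.    -0.709] F [0.6 0.1 0.4] q [-1.22 -0.    1.95  0.84  1.21 -0.19]
(-185, 0, 200, 45) off [-0.133, -0.004, 0.175] turn [-0.0, 0.004, 0.0]
(-185, 0, 95, 45) off [-0.256, -0.004, 0.299] turn [-0.0, 0.004, 0.0]
```

```bash
python3 -m crank '{"offset":[[-0.015,0,0.02],[-0.03,0,0.04],[-0.045,0,0.06],[-0.06,-0.004,0.08],[-0.075,-0.004,0.1],[-0.09,-0.004,0.12],[-0.105,-0.004,0.14],[-0.12,-0.004,0.16],[-0.133,-0.004,0.175],[-0.133,-0.004,0.175]],"turn":[[0,0,0],[0,0,0],[0,0,0],[0,0,0],[0,0,0],[0,0,0],[0,0,0],[0,0,0],[0,0,0],[0,0,0]],"fingers":[0,0,0,0,0,0,0,0,0,0]}'
python3 - <<'E'
from h import *
from station import snapshot
to((-185,0,95,45),(-116,0,95,45))
a=snapshot("scene")["frame"][80:300,160:460]; b=snapshot("top")["frame"][130:350,240:460]
cv2.imwrite("pics/s2.png",np.vstack([cv2.resize(a,(400,293),interpolation=3),cv2.resize(b,(400,400))[:300]]) if 0 else np.hstack([cv2.resize(a,(450,330),interpolation=2),cv2.resize(b,(330,330),interpolation=2)]))
E
```

```text
t: 2.6
tool_pos: [0.4126, -0.2342, 0.1985]
tcp_rot: [-2.809, -0.312, -1.159]
wrist_force: [0.6, 0.8, -1.2]
width: -0.0003
grip_force: 0.0
t 2.6 box [-183.4    1.5  198.5] toolx [0.709 0.002 0.705] toolz [ 0.705  0.005 -0.709] F [ 0.6  0.8 -1.2] q [-1.16  0.22  2.15  1.04  0.93 -0.54]
(-185, 0, 95, 45) off [-0.124, 0.003, 0.12] turn [-0.006, 0.003, 0.002]
(-116, 0, 95, 45) off [-0.042, 0.003, 0.202] turn [-0.006, 0.003, 0.002]
```

View pics/s2.png

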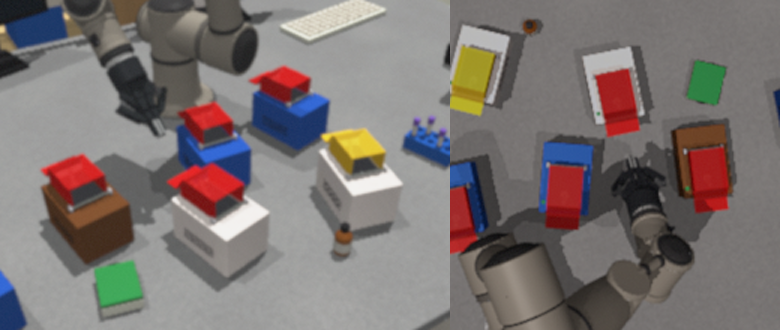

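The gripper leans between the blue and brown boxes with its tips at about (632,160) in the right panel. They point at the red lip (620,128), and both sides are clear. I go on down.

```bash
python3 -m crank '{"offset":[[-0.015,0,0.015],[-0.03,0,0.03],[-0.045,0,0.045],[-0.06,0.003,0.06],[-0.075,0.003,0.075],[-0.09,0.003,0.09],[-0.105,0.003,0.105],[-0.124,0.003,0.12],[-0.124,0.003,0.12],[-0.124,0.003,0.12]],"turn":[[0,0,0],[0,0,0],[0,0,0],[0,0,0],[0,0,0],[0,0,0],[0,0,0],[0,0,0],[0,0,0],[0,0,0]],"fingers":[0,0,0,0,0,0,0,0,0,0]}'
python3 - <<'E'
from h import *
from station import snapshot
to((-118,0,95,45))
f=snapshot("top"); g=snapshot("scene")
for n,s in(("t",f),("s",g)):
    p=[]
    for X in [(0,0,11),(0,0,0)]:
        o,R,b=state(); w=o['tool_pos']+R.apply(np.array(X)/1000); q=s['R']@w+s['t']; p.append((q[:2]/q[2]*s['fx']+[s['cx'],s['cy']]).round(1))
    print(n,p)
a=g["frame"][100:250,220:370]; b=f["frame"][150:300,290:440]
cv2.imwrite("pics/s3.png",np.hstack([cv2.resize(x,(400,400),interpolation=2) for x in(a,b)]))
E
```

```text
t: 3.53
tool_pos: [0.4112, -0.2378, 0.0969]
tcp_rot: [-2.81, -0.31, -1.165]
wrist_force: [-0.0, 0.9, 0.1]
width: -0.0001
grip_force: 0.0
t 3.53 box [-185.6   -1.7   96.9] toolx [0.707 0.001 0.707] toolz [ 0.707  0.001 -0.707] F [-0.   0.9  0.1] q [-1.17  0.46  2.25  1.32  0.8  -0.97]
(-118, 0, 95, 45) off [0.077, -0.003, 0.082] turn [-0.001, -0.0, 0.002]
t [array([358.6, 234.8]), array([359.1, 236.9])]
s [array([269.1, 196.2]), array([267.5, 193.3])]
```

View pics/s3.png

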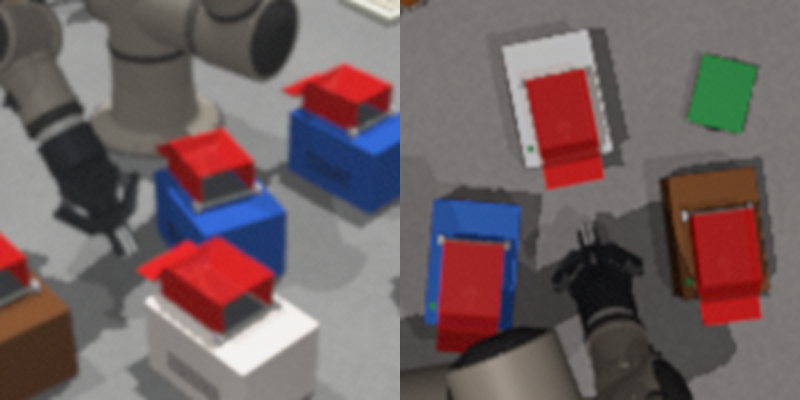

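The tips are at (588,228) in the right panel, which is image (360,235). That matches the calibrated projection, and the lip is straight ahead. Now I insert under it.

```bash
python3 -m crank '{"offset":[[0.01,0,0.01],[0.02,0,0.02],[0.03,0,0.03],[0.04,-0.003,0.04],[0.05,-0.003,0.05],[0.06,-0.003,0.06],[0.07,-0.003,0.072],[0.077,-0.003,0.082],[0.077,-0.003,0.082],[0.077,-0.003,0.082]],"turn":[[0,0,0],[0,0,0],[0,0,0],[0,0,0],[0,0,0],[0,0,0],[0,0,0],[0,0,0],[0,0,0],[0,0,0]],"fingers":[0,0,0,0,0,0,0,0,0,0]}'
python3 - <<'E'
from h import *
# corner = TCP+(15.5,0); follow point of lip underside, rel hinge (-138,6.5)
T=[]
for d in (0,10,20,30,40,50,60,70,78):
    a=np.radians(d); x,z=-138*np.cos(a)+6.5*np.sin(a),138*np.sin(a)+6.5*np.cos(a)
    T.append((round(30+x-15.5,1),0,round(115+z,1),45))
to(*T)
E
```

```text
t: 4.47
tool_pos: [0.4763, -0.2206, 0.0939]
tcp_rot: [-2.81, -0.31, -1.164]
wrist_force: [-0.6, 0.1, 0.1]
width: 0.0
grip_force: 0.0
t 4.47 box [-118.3    1.    93.9] toolx [0.707 0.001 0.707] toolz [ 0.707  0.002 -0.707] F [-0.6  0.1  0.1] q [-0.99  0.5   2.18  1.43  0.73 -0.89]
(np.float64(-123.5), 0, np.float64(121.5), 45) off [0.026, 0.002, -0.039] turn [-0.002, 0.0, 0.002]
(np.float64(-120.3), 0, np.float64(145.4), 45) off [0.058, 0.002, -0.063] turn [-0.002, 0.0, 0.002]
(np.float64(-113.0), 0, np.float64(168.3), 45) off [0.094, 0.002, -0.081] turn [-0.002, 0.0, 0.002]
(np.float64(-101.8), 0, np.float64(189.6), 45) off [0.132, 0.002, -0.093] turn [-0.002, 0.0, 0.002]
(np.float64(-87.0), 0, np.float64(208.7), 45) off [0.172, 0.002, -0.098] turn [-0.002, 0.0, 0.002]
(np.float64(-69.2), 0, np.float64(224.9), 45) off [0.212, 0.002, -0.097] turn [-0.002, 0.0, 0.002]
(np.float64(-48.9), 0, np.float64(237.8), 45) off [0.251, 0.002, -0.088] turn [-0.002, 0.0, 0.002]
(np.float64(-26.6), 0, np.float64(246.9), 45) off [0.288, 0.002, -0.072] turn [-0.002, 0.0, 0.002]
(np.float64(-7.8), 0, np.float64(251.3), 45) off [0.316, 0.002, -0.055] turn [-0.002, 0.0, 0.002]
```

```bash
python3 -m crank '{"offset":[[0.01,0.002,-0.013],[0.018,0.002,-0.026],[0.026,0.002,-0.038],[0.037,0.002,-0.047],[0.047,0.002,-0.055],[0.058,0.002,-0.062],[0.067,0.002,-0.067],[0.076,0.002,-0.072],[0.085,0.002,-0.076],[0.094,0.002,-0.08]],"turn":[[0,0,0],[0,0,0],[0,0,0],[0,0,0],[0,0,0],[0,0,0],[0,0,0],[0,0,0],[0,0,0],[0,0,0]],"fingers":[0,0,0,0,0,0,0,0,0,0]}'
python3 - <<'E'
from h import *
from station import snapshot
to(*[(30-138*np.cos(a)+6.5*np.sin(a)-15.5,0,115+138*np.sin(a)+6.5*np.cos(a),45) for a in np.radians((30,40,50,60,70,78))])
f=snapshot("top"); g=snapshot("scene")
a=g["frame"][100:250,220:370]; b=f["frame"][150:300,290:440]
cv2.imwrite("pics/s4.png",np.hstack([cv2.resize(x,(400,400),interpolation=2) for x in(a,b)]))
E
```

```text
t: 5.3
tool_pos: [0.4817, -0.2211, 0.1681]
tcp_rot: [-2.811, -0.307, -1.164]
wrist_force: [-0.2, -0.3, -0.8]
width: 0.0004
grip_force: 0.1
t 5.3 box [-113.2   -0.7  168.1] toolx [ 0.707 -0.     0.707] toolz [ 0.707  0.    -0.707] F [-0.2 -0.3 -0.8] q [-0.98  0.33  2.11  1.19  0.78 -0.55]
(np.float64(-101.76150572225254), 0, np.float64(189.62916512459884), 45) off [0.039, -0.001, -0.012] turn [-0.0, 0.001, -0.0]
(np.float64(-87.03601368745646), 0, np.float64(208.68397901701576), 45) off [0.079, -0.001, -0.017] turn [-0.0, 0.001, -0.0]
(np.float64(-69.22540125646907), 0, np.float64(224.89225261338146), 45) off [0.119, -0.001, -0.015] turn [-0.0, 0.001, -0.0]
(np.float64(-48.870834875401165), 0, np.float64(237.76150572225254), 45) off [0.158, -0.001, -0.006] turn [-0.0, 0.001, -0.0]
(np.float64(-26.59077774383389), 0, np.float64(246.9007126000722), 45) off [0.195, -0.001, 0.009] turn [-0.0, 0.001, -0.0]
(np.float64(-7.83385392808107), 0, np.float64(251.3357948915806), 45) off [0.222, -0.001, 0.026] turn [-0.0, 0.001, -0.0]
```

View pics/s4.png

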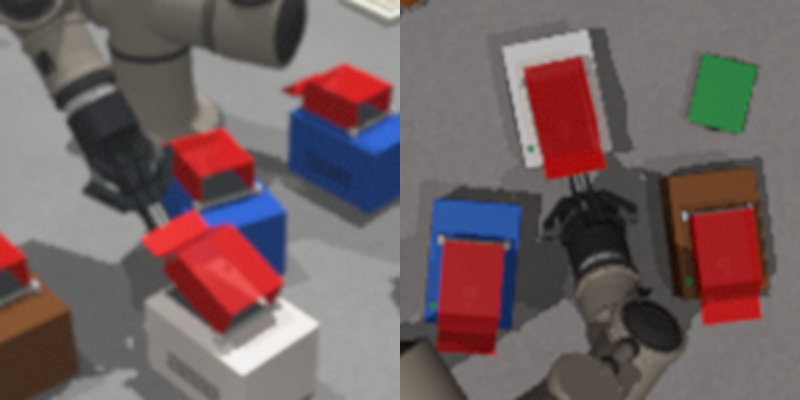

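The guard is lifted by roughly 20–25°, with the finger under its lip at (150,225) in the left panel. I continue along the arc.

```bash
python3 -m crank '{"offset":[[0.013,0,-0.005],[0.026,0,-0.009],[0.039,-0.001,-0.012],[0.059,-0.001,-0.015],[0.079,-0.001,-0.017],[0.099,-0.001,-0.017],[0.119,-0.001,-0.015],[0.132,-0.001,-0.013],[0.145,-0.001,-0.01],[0.158,-0.001,-0.006]],"turn":[[0,0,0],[0,0,0],[0,0,0],[0,0,0],[0,0,0],[0,0,0],[0,0,0],[0,0,0],[0,0,0],[0,0,0]],"fingers":[0,0,0,0,0,0,0,0,0,0]}'
python3 - <<'E'
from h import *
to(*[(30-138*np.cos(a)+6.5*np.sin(a)-15.5,0,115+138*np.sin(a)+6.5*np.cos(a),45) for a in np.radians((70,78,82))],(-60,0,270,45))
E
```

```text
t: 6.23
tool_pos: [0.5448, -0.2064, 0.2372]
tcp_rot: [-2.811, -0.308, -1.163]
wrist_force: [-0.6, -0.3, -0.5]
width: 0.0003
grip_force: 0.0
t 6.23 box [-4.830e+01  1.000e-01  2.372e+02] toolx [0.708 0.    0.707] toolz [ 0.707  0.001 -0.708] F [-0.6 -0.3 -0.5] q [-0.83  0.27  1.93  1.03  0.79 -0.18]
(np.float64(-26.59077774383389), 0, np.float64(246.9007126000722), 45) off [0.037, 0.0, 0.014] turn [-0.001, 0.001, 0.0]
(np.float64(-7.83385392808107), 0, np.float64(251.3357948915806), 45) off [0.064, 0.0, 0.031] turn [-0.001, 0.001, 0.0]
(np.float64(1.730854514331174), 0, np.float64(252.56161864257714), 45) off [0.077, 0.0, 0.041] turn [-0.001, 0.001, 0.0]
(-60, 0, 270, 45) off [0.025, 0.0, -0.052] turn [-0.001, 0.001, 0.0]
```

```bash
python3 -m crank '{"offset":[[0.009,0,0.003],[0.018,0,0.006],[0.028,0,0.01],[0.037,0,0.014],[0.046,0,0.02],[0.055,0,0.025],[0.064,0,0.031],[0.07,0,0.036],[0.077,0,0.041],[0.077,0,0.041]],"turn":[[0,0,0],[0,0,0],[0,0,0],[0,0,0],[0,0,0],[0,0,0],[0,0,0],[0,0,0],[0,0,0],[0,0,0]],"fingers":[0,0,0,0,0,0,0,0,0,0]}'
python3 - <<'E'
from h import *
from station import snapshot
# toggle off: lever near face at z~137 about x -58; corner to -75 first -> TCP -90
to((-40,0,250,45),(-95,0,190,45),(-95,0,137,45))
f=snapshot("top"); g=snapshot("scene")
a=g["frame"][100:250,220:370]; b=f["frame"][130:280,290:440]
cv2.imwrite("pics/s5.png",np.hstack([cv2.resize(x,(400,400),interpolation=2) for x in(a,b)]))
E
```

```text
t: 7.07
tool_pos: [0.5946, -0.1952, 0.253]
tcp_rot: [-2.811, -0.31, -1.165]
wrist_force: [0.0, 0.2, -0.1]
width: -0.0004
grip_force: 0.0
t 7.07 box [2.70e+00 2.00e-01 2.53e+02] toolx [0.707 0.001 0.707] toolz [ 0.707  0.001 -0.707] F [ 0.   0.2 -0.1] q [-0.73  0.3   1.82  0.98  0.76 -0.03]
(-40, 0, 250, 45) off [-0.054, 0.0, -0.047] turn [-0.001, -0.0, 0.002]
(-95, 0, 190, 45) off [-0.189, 0.0, -0.041] turn [-0.001, -0.0, 0.002]
(-95, 0, 137, 45) off [-0.252, 0.0, 0.021] turn [-0.001, -0.0, 0.002]
```

View pics/s5.png

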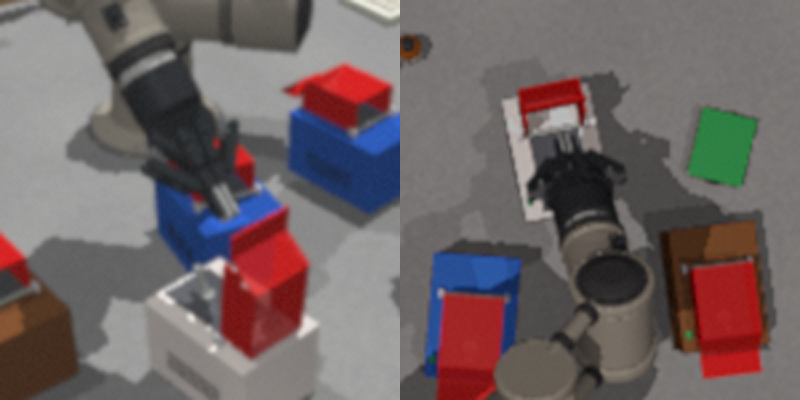

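The guard stands open: red upright plate at (265,270) left and (550,95) right, with the finger clear of it. Next I back off and go down in front of the toggle.

```bash
python3 -m crank '{"offset":[[-0.03,0,-0.025],[-0.06,0,-0.047],[-0.1,0,-0.046],[-0.145,0,-0.044],[-0.189,0,-0.041],[-0.21,0,-0.02],[-0.23,0,0],[-0.252,0,0.021],[-0.252,0,0.021],[-0.252,0,0.021]],"turn":[[0,0,0],[0,0,0],[0,0,0],[0,0,0],[0,0,0],[0,0,0],[0,0,0],[0,0,0],[0,0,0],[0,0,0]],"fingers":[0,0,0,0,0,0,0,0,0,0]}'
python3 - <<'E'
from h import *
to((-75,0,137,45),(-50,0,137,45),(-46,0,137,45))
E
```

```text
t: 8.0
tool_pos: [0.4978, -0.2166, 0.1366]
tcp_rot: [-2.81, -0.306, -1.162]
wrist_force: [0.3, -0.4, -0.0]
width: 0.0005
grip_force: 0.0
t 8.0 box [-96.4   0.2 136.6] toolx [ 0.708 -0.001  0.707] toolz [ 0.707  0.002 -0.708] F [ 0.3 -0.4 -0. ] q [-0.94  0.41  2.11  1.3   0.73 -0.66]
(-75, 0, 137, 45) off [0.026, 0.0, 0.025] turn [-0.002, 0.001, -0.002]
(-50, 0, 137, 45) off [0.055, 0.0, 0.054] turn [-0.002, 0.001, -0.002]
(-46, 0, 137, 45) off [0.06, 0.0, 0.059] turn [-0.002, 0.001, -0.002]
```

```bash
python3 -m crank '{"offset":[[0.007,0,0.007],[0.014,0,0.014],[0.021,0,0.021],[0.028,0,0.027],[0.034,0,0.033],[0.04,0,0.039],[0.045,0,0.044],[0.05,0,0.049],[0.054,0,0.053],[0.056,0,0.055]],"turn":[[0,0,0],[0,0,0],[0,0,0],[0,0,0],[0,0,0],[0,0,0],[0,0,0],[0,0,0],[0,0,0],[0,0,0]],"fingers":[0,0,0,0,0,0,0,0,0,0]}'
python3 - <<'E'
from h import *
to((-46,0,137,45))
E
```

```text
t: 8.83
tool_pos: [0.5446, -0.2063, 0.1375]
tcp_rot: [-2.811, -0.309, -1.165]
wrist_force: [-1.6, -0.7, 2.1]
width: 0.0003
grip_force: 1.1
t 8.83 box [-48.5   0.2 137.5] toolx [0.707 0.001 0.707] toolz [ 0.707  0.001 -0.707] F [-1.6 -0.7  2.1] q [-0.83  0.44  2.04  1.33  0.68 -0.57]
(-46, 0, 137, 45) off [0.002, 0.0, 0.004] turn [-0.001, -0.0, 0.001]
```

Light contact. I push in small steps until the stop shows as a rise in force.

```bash
python3 -m crank '{"offset":[[0.0003,0,0.0003],[0.0006,0,0.0006],[0.0009,0,0.0009],[0.0012,0,0.0012],[0.0015,0,0.0015],[0.0018,0,0.0018],[0.0021,0,0.0021],[0.0024,0,0.0024],[0.0024,0,0.0024],[0.0024,0,0.0024]],"turn":[[0,0,0],[0,0,0],[0,0,0],[0,0,0],[0,0,0],[0,0,0],[0,0,0],[0,0,0],[0,0,0],[0,0,0]],"fingers":[0,0,0,0,0,0,0,0,0,0]}'
```

```text
t: 9.67
tool_pos: [0.5461, -0.2061, 0.1374]
tcp_rot: [-2.811, -0.309, -1.164]
wrist_force: [-2.2, -0.7, 0.9]
width: 0.0004
grip_force: 1.0
```

```bash
python3 -m crank '{"offset":[[0.0003,0,0.0003],[0.0006,0,0.0006],[0.0009,0,0.0009],[0.0012,0,0.0012],[0.0015,0,0.0015],[0.0018,0,0.0018],[0.0021,0,0.0021],[0.0024,0,0.0024],[0.0024,0,0.0024],[0.0024,0,0.0024]],"turn":[[0,0,0],[0,0,0],[0,0,0],[0,0,0],[0,0,0],[0,0,0],[0,0,0],[0,0,0],[0,0,0],[0,0,0]],"fingers":[0,0,0,0,0,0,0,0,0,0]}'
```

```text
t: 10.5
tool_pos: [0.5481, -0.2056, 0.1374]
tcp_rot: [-2.811, -0.309, -1.164]
wrist_force: [-1.5, 0.6, 0.8]
width: 0.0
grip_force: 0.8
```

```bash
python3 -m crank '{"offset":[[0.0004,0,0.0004],[0.0008,0,0.0008],[0.0012,0,0.0012],[0.0016,0,0.0016],[0.002,0,0.002],[0.0024,0,0.0024],[0.0028,0,0.0028],[0.0032,0,0.0032],[0.0032,0,0.0032],[0.0032,0,0.0032]],"turn":[[0,0,0],[0,0,0],[0,0,0],[0,0,0],[0,0,0],[0,0,0],[0,0,0],[0,0,0],[0,0,0],[0,0,0]],"fingers":[0,0,0,0,0,0,0,0,0,0]}'
```

```text
t: 11.33
tool_pos: [0.5508, -0.2051, 0.1375]
tcp_rot: [-2.811, -0.309, -1.164]
wrist_force: [-1.4, 0.7, -0.6]
width: 0.0003
grip_force: 0.7
```

```bash
python3 -c "
from h import *
to()"
```

```text
t 11.33 box [-42.2  -0.  137.5] toolx [0.707 0.001 0.707] toolz [ 0.707  0.001 -0.707] F [-1.4  0.7 -0.6] q [-0.82  0.45  2.03  1.33  0.68 -0.56]
```

```bash
python3 -m crank '{"offset":[[0.0005,0,0.0005],[0.001,0,0.001],[0.0015,0,0.0015],[0.002,0,0.002],[0.0025,0,0.0025],[0.003,0,0.003],[0.0035,0,0.0035],[0.004,0,0.004],[0.004,0,0.004],[0.004,0,0.004]],"turn":[[0,0,0],[0,0,0],[0,0,0],[0,0,0],[0,0,0],[0,0,0],[0,0,0],[0,0,0],[0,0,0],[0,0,0]],"fingers":[0,0,0,0,0,0,0,0,0,0]}'
python3 - <<'E'
from h import *
from station import snapshot
to()
f=snapshot("top"); g=snapshot("scene")
a=g["frame"][155:235,260:340]; b=f["frame"][145:225,310:390]
cv2.imwrite("pics/s6.png",np.hstack([cv2.resize(x,(400,400),interpolation=2) for x in(a,b)]))
E
```

```text
t: 12.17
tool_pos: [0.5526, -0.2047, 0.1369]
tcp_rot: [-2.813, -0.308, -1.161]
wrist_force: [-17.6, -3.3, 5.5]
width: -0.0002
grip_force: 9.0
t 12.17 box [-40.4   0.  136.9] toolx [0.709 0.    0.705] toolz [ 0.705 -0.    -0.709] F [-17.6  -3.3   5.5] q [-0.81  0.45  2.02  1.33  0.67 -0.56]
```

View pics/s6.png

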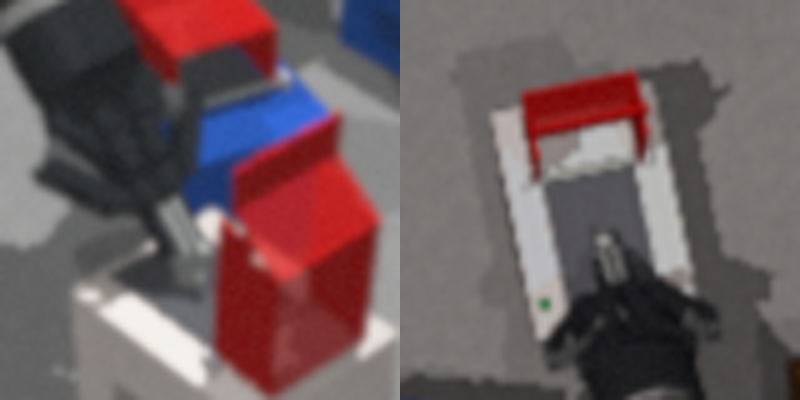

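The force rose to about 18 N, so the toggle is at its stop; the ball is ahead of the finger at (205,225) in the left panel. I retreat, rise and go upright.

```bash
python3 -c "
from h import *
to((-75,0,145,45),(-90,0,330,45),(-90,0,330,0))"
```

```text
t 12.27 box [-40.4   0.  136.9] toolx [0.709 0.    0.705] toolz [ 0.705 -0.    -0.709] F [-17.2  -3.    6. ] q [-0.81  0.45  2.02  1.33  0.67 -0.56]
(-75, 0, 145, 45) off [-0.031, 0.0, -0.05] turn [0.0, 0.003, 0.0]
(-90, 0, 330, 45) off [0.168, 0.0, -0.286] turn [0.0, 0.003, 0.0]
(-90, 0, 330, 0) off [0.168, 0.0, -0.286] turn [0.0, -0.997, 0.0]
```

```bash
python3 -m crank '{"offset":[[-0.015,0,-0.025],[-0.031,0,-0.05],[-0.01,0,-0.08],[0.02,0,-0.11],[0.05,0,-0.145],[0.08,0,-0.18],[0.11,0,-0.215],[0.14,0,-0.25],[0.168,0,-0.286],[0.168,0,-0.286]],"turn":[[0,0,0],[0,0,0],[0,0,0],[0,-0.1,0],[0,-0.24,0],[0,-0.38,0],[0,-0.52,0],[0,-0.66,0],[0,-0.8,0],[0,-0.95,0]],"fingers":[0,0,0,0,0,0,0,0,0,0]}'
python3 -c "
from h import *
to((-90,0,330,0),(100,0,330,0),(100,0,256,0))"
```

```text
t: 13.1
tool_pos: [0.5058, -0.2171, 0.339]
tcp_rot: [-3.093, -0.341, -0.31]
wrist_force: [1.6, 0.0, 1.1]
width: -0.0002
grip_force: 0.0
t 13.1 box [-88.7  -2.  339. ] toolx [0.98  0.003 0.198] toolz [ 0.198 -0.007 -0.98 ] F [1.6 0.  1.1] q [-0.62  0.24  1.41  0.15  1.35  0.7 ]
(-90, 0, 330, 0) off [-0.005, -0.003, 0.014] turn [0.009, -0.253, 0.003]
(100, 0, 330, 0) off [0.305, -0.003, 0.077] turn [0.009, -0.253, 0.003]
(100, 0, 256, 0) off [0.281, -0.004, 0.198] turn [0.009, -0.253, 0.003]
```

```bash
python3 -m crank '{"offset":[[0.02,0,0.004],[0.06,0,0.012],[0.1,-0.003,0.021],[0.145,-0.003,0.032],[0.19,-0.003,0.042],[0.235,-0.003,0.053],[0.275,-0.003,0.065],[0.305,-0.003,0.077],[0.305,-0.003,0.077],[0.305,-0.003,0.077]],"turn":[[0,-0.1,0],[0,-0.2,0],[0,-0.25,0],[0,-0.25,0],[0,-0.25,0],[0,-0.25,0],[0,-0.25,0],[0,-0.25,0],[0,-0.25,0],[0,-0.25,0]],"fingers":[0,0,0,0,0,0,0,0,0,0]}'
python3 -c "
from h import *
to((100,0,256,0))"
```

```text
t: 13.93
tool_pos: [0.6889, -0.1708, 0.319]
tcp_rot: [-3.116, -0.353, 0.004]
wrist_force: [0.3, 0.1, -0.2]
width: 0.0003
grip_force: 0.0
t 13.93 box [100.    3.7 319. ] toolx [ 1.     0.008 -0.002] toolz [-0.002  0.006 -1.   ] F [ 0.3  0.1 -0.2] q [-0.35  0.7   0.73  0.    1.72  0.99]
(100, 0, 256, 0) off [0.0, 0.007, 0.105] turn [-0.008, 0.002, 0.01]
```

```bash
python3 -m crank '{"offset":[[0,0,0.02],[0,0,0.04],[0,0.005,0.06],[0,0.005,0.08],[0,0.005,0.1],[0,0.005,0.107],[0,0.005,0.107],[0,0.005,0.107],[0,0.005,0.107],[0,0.005,0.107]],"turn":[[0,0,0],[0,0,0],[0,0,0],[0,0,0],[0,0,0],[0,0,0],[0,0,0],[0,0,0],[0,0,0],[0,0,0]],"fingers":[0,0,0,0,0,0,0,0,0,0]}'
python3 -c "
from h import *
to((60,0,254,0),(0,0,254,0),(-25,0,254,0))"
```

```text
t: 14.77
tool_pos: [0.6893, -0.1743, 0.2576]
tcp_rot: [-3.118, -0.351, -0.002]
wrist_force: [0.4, 0.5, 0.2]
width: 0.0
grip_force: 0.0
t 14.77 box [9.970e+01 2.000e-01 2.576e+02] toolx [1.    0.006 0.002] toolz [ 0.002  0.004 -1.   ] F [0.4 0.5 0.2] q [-0.36  0.7   0.87  0.    1.57  0.99]
(60, 0, 254, 0) off [-0.066, -0.0, 0.006] turn [-0.005, -0.002, 0.008]
(0, 0, 254, 0) off [-0.166, -0.001, 0.006] turn [-0.005, -0.002, 0.008]
(-25, 0, 254, 0) off [-0.208, -0.001, 0.006] turn [-0.005, -0.002, 0.008]
```

```bash
python3 -m crank '{"offset":[[-0.015,0,0.003],[-0.03,0,0.003],[-0.045,0,0.003],[-0.057,0,0.003],[-0.069,0,0.003],[-0.08,0,0.003],[-0.091,0,0.003],[-0.102,0,0.003],[-0.113,0,0.003],[-0.124,0,0.003]],"turn":[[0,0,0],[0,0,0],[0,0,0],[0,0,0],[0,0,0],[0,0,0],[0,0,0],[0,0,0],[0,0,0],[0,0,0]],"fingers":[0,0,0,0,0,0,0,0,0,0]}'
python3 -m crank '{"offset":[[-0.011,0,0],[-0.022,0,0],[-0.033,0,0],[-0.044,0,0],[-0.055,0,0],[-0.066,0,0],[-0.077,0,0],[-0.088,0,0],[-0.088,0,0],[-0.088,0,0]],"turn":[[0,0,0],[0,0,0],[0,0,0],[0,0,0],[0,0,0],[0,0,0],[0,0,0],[0,0,0],[0,0,0],[0,0,0]],"fingers":[0,0,0,0,0,0,0,0,0,0]}'
python3 -m crank '{"offset":[[0.02,0,0],[0.04,0,-0.02],[0.06,0,-0.06],[0.09,0,-0.1],[0.12,0,-0.14],[0.15,0,-0.16],[0.18,0,-0.16],[0.21,0,-0.16],[0.24,0,-0.16],[0.24,0,-0.16]],"turn":[[0,0,0],[0,0,0],[0,0,0],[0,0,0],[0,0,0],[0,0,0],[0,0,0],[0,0,0],[0,0,0],[0,0,0]],"fingers":[0,0,0,0,0,0,0,0,0,0]}'
python3 - <<'E'
from h import *
from station import snapshot
to()
f=snapshot("top"); g=snapshot("scene")
a=g["frame"][150:270,240:360]; b=f["frame"][125:245,290:410]
cv2.imwrite("pics/s7.png",np.hstack([cv2.resize(x,(400,400),interpolation=2) for x in(a,b)]))
E
```

```text
t: 15.6
tool_pos: [0.616, -0.1907, 0.2545]
tcp_rot: [-3.117, -0.351, 0.001]
wrist_force: [-0.4, 0.4, -0.4]
width: -0.0001
grip_force: 0.0
t: 16.43
tool_pos: [0.565, -0.2025, 0.2547]
tcp_rot: [-3.117, -0.35, 0.0]
wrist_force: [0.3, 0.4, 0.2]
width: -0.0001
grip_force: 0.0
t: 17.27
tool_pos: [0.708, -0.1695, 0.3479]
tcp_rot: [-3.115, -0.354, 0.003]
wrist_force: [-1.0, -1.3, -0.7]
width: -0.0002
grip_force: 0.0
t 17.27 box [119.    0.9 347.9] toolx [ 1.     0.008 -0.001] toolz [-0.001  0.006 -1.   ] F [-1.  -1.3 -0.7] q [-0.34  0.76  0.54  0.01  1.85  1.  ]
```

View pics/s7.png

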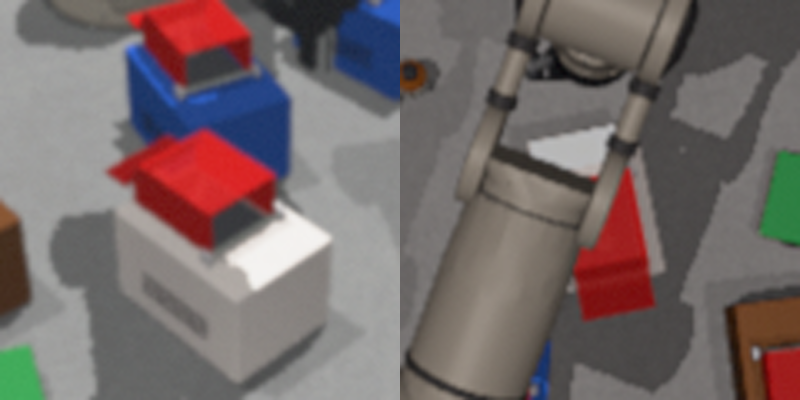

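The guard is shut, with its roof level at (205,180) left and its lip at (615,295) right. The hand is well clear of everything and the bottle and slide box are undisturbed. The toggle was pressed to its stop, so I hand in.

```bash
python3 -c "
from station import r
print(r.finish_job())"
```

```text
the job is handed in; nothing more can be done
None
```

I opened the red guard, pushed the toggle over to its stop, nudged the guard shut again and handed the job in at about 17 s; the hand-in returned no verdict, and I judged the toggle fully on from the force rise at its stop (about 18 N), not from a picture after the guard closed.

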